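# Blow off and close a speaker pod

## Task

Blow the dust off the lower half of the speaker pod: squeeze the trigger of the bench-mounted air gun all the way and let it go. Then set the white upper half onto the lower half's two dowels and press it down against the spring until the halves meet flush; finish while still holding the pair pressed together, and leave everything else on the bench where it is.

Things in the scene. Friction and masses are not known exactly. Their poses are not given: they have to be found in the camera images.
- lower_half: black lower half of a small speaker pod, 116 (x) x 70 mm, fixed in an aluminium nest plate (150 x 96, 12 thick) on the bench. Origin: under the centre, at bench height; z up. Flat mating face 40 mm above the bench. Two upright steel dowels on that face at x = +42 and -42 mm, y = 0: 8 mm diameter, 16 mm tall, the top 6 mm tapering to 3 mm
- mating_face (a point): centre of the lower half's mating face, 40 mm above the bench; axes as lower_half
- plunger (a joint): brass sprung plunger, 24 mm across, in the middle of the mating face: 0 when standing 8 mm above the face, 0.008 m when pushed level with it. 4 N starts it moving, 8 N brings it level, so an unpressed upper half stands 8 mm off the face
- upper_half: loose white upper half, 0.13 to 0.25 kg, right way up on the bench. Flange 116 (x) x 70 (y) x 12 mm with two 10 mm through holes at x = +42 and -42 mm, y = 0; centred on it a raised body 56 (x) x 44 (y) x 26 mm, round black grille on top (38 mm above the underside): grip it across the 44 mm. Origin: centre of the flange's underside; z up. Same after a half turn
- air_gun: blue air blow gun lying on its side, fixed on a steel post on the -y side of the lower half, brass nozzle pointing along its +y at the pod. Origin: on the bench under the barrel; z up. Handle (100 long, 24 thick in y, 26 tall) is level, points along -x, its middle 70 mm above the bench with free space beneath. The orange trigger is on the handle's +y side
- gun_grip (a point): point inside the handle opposite the trigger's pad, 60 mm to -x of the gun's origin, 70 mm above the bench; the handle's back face is 12 mm to -y of it; axes as air_gun
- trigger_pad (a point): point on the outer (+y) side of the orange trigger bar (76 long, 8 thick, 18 tall) opposite gun_grip, 70 mm above the bench; moves with the trigger. At rest it is about 51 mm from the handle's back face, fully squeezed about 37 mm
- trigger (a joint): angle of the trigger about an upright hinge near the barrel (gun frame x -12, y +28 mm): 0 released, 0.30 rad fully squeezed towards the handle. A spring returns it; at the pad 2.5 N starts it and 9 N squeezes it fully
- speaker: bystander, not to be disturbed: round black loudspeaker, 104 mm across, 40 tall, lying face up. Origin: centre of its underside
- adapter_ring: bystander, not to be disturbed: flat black ring, 136 mm across, 10 thick. Origin: centre of its underside
- tape_roll: bystander, not to be disturbed: yellow ring-shaped tape roll, 90 mm across, 20 tall. Origin: centre of its underside
- screwdriver: bystander, not to be disturbed: red-handled screwdriver lying flat. Origin: near its middle, at bench height
- wrench: bystander, not to be disturbed: steel wrench lying flat. Origin: near its middle, at bench height
- cleaner: bystander, not to be disturbed: white bottle, 56 mm across, 150 tall. Origin: centre of its underside
- small_carton: bystander, not to be disturbed: cardboard box 70 x 100 x 45 mm. Origin: centre of its underside
Not all that is in view belongs to the job. What is shaped like the air_gun but purple is not meant. Leave any green look-alike of the lower_half alone.

How it is judged:
On the way, in this order (a step that is already met when the one before it is completed fails the run):
1. the trigger is squeezed nearly fully while the upper half is not on the lower one (value of joint trigger above 0.24 rad and horizontal distance between upper_half and mating_face above 0.05 m), for 0.1 s.
2. the trigger is let go and springs back, the upper half still not on the lower one (value of joint trigger below 0.04 rad and horizontal distance between upper_half and mating_face above 0.05 m), for 0.1 s.
3. the upper half is on both dowels (horizontal distance between upper_half and mating_face below 0.005 m and angle between the x axis of upper_half and the x axis of mating_face, either way round below 0.05 rad and z of upper_half in the frame of mating_face below 0.01 m), for 0.1 s.
At the end, for the whole second after the job is handed in: Upper half on both dowels (4 mm, 0.05 rad, tilt under 0.04 rad), underside within 2.5 mm of the mating face, over 5 N between the halves, robot still touching it with over 2 N, at rest; trigger below 0.04 rad; bystanders within 30 mm of their starts (horizontal distance between upper_half and mating_face below 0.004 m and angle between the x axis of upper_half and the x axis of mating_face, either way round below 0.05 rad and z of upper_half in the frame of mating_face between -0.003 and 0.0025 m and angle between upper_half's own z axis and vertical below 0.04 rad and contact force between any of the fingers, the arm and upper_half above 2 N and contact force between upper_half and lower_half above 5 N and linear speed of upper_half below 0.02 m/s and value of joint trigger below 0.04 rad and distance of each of speaker, adapter_ring, tape_roll, screwdriver, wrench, cleaner, small_carton from where it was at the start of the episode below 0.03 m); the arm keeps its last pose, push and grip.
It fails at once if a bystander is moved 30 mm or more (distance of any of speaker, adapter_ring, tape_roll, screwdriver, wrench, cleaner, small_carton from where it was at the start of the episode above 0.03 m).
It also fails if it takes over 58 s, if anything falls off the work surface, if the arm or the gripper's body presses on something with over 40 N, if the wrist force passes 120 N, or if a joint passes its speed limit or range.

## Robot

A 6-joint arm with a two-finger parallel gripper is mounted at the origin on the work surface. World frame = base frame: x ahead of the robot, y to its left, z up, the work surface at z = 0. Lengths are in m, angles in rad, forces in N, time in s.
With the tool pointing down it reaches from about 0.275 to 0.775 m from the base axis. Payload 14.6 kg.
Tool frame: the origin (TCP) lies at the very end of the fingers, on their centre line; the grasp point (between the pads) lies 19 mm behind it (env.grip_depth is the distance from the TCP to the grasp point, in m); z points along the fingers, y is the line along which they close (so a half turn about z gives the same grasp; the last joint's range is limited). The gripper opens to 85 mm and grips with 20 to 120 N. Pads are 22 mm wide; open, the fingers measure 114 mm over their backs; the gripper's body (76 mm by 85 mm) begins 54 mm behind the grasp point. The pads swing forward as they close: fully open they stand 13 mm farther back than shut.
Start: joints at [1.076, 0.263, -0.048, 1.259, 0, 1.415], TCP at [0.175, 0.495, 0.231] pointing down, gripper open.
Joint ranges: [-2.65, 2.65], [-0.89, 1.7], [-1.18, 1.37], [-2.13, 2.11], [-1.35, 1.29], [-3.14, 3.14]. Speed limits (rad/s): [1.89, 1.89, 2.57, 2.79, 3.14, 3.14].

## Interface

Orientations are given as a unit quaternion [x, y, z, w].
In Python, from bench import read_state, cams, env gives the robot as it stands. The module is installed in compiled form; this text tells all that it offers.
- The arm moves only by the tool servo_tool, never from a script. Its argument "rows" is a list of rows, each a list of 7 numbers: the turn, a rotation vector about the tool's x, y, z in degrees, then the shift along the tool's x, y, z in cm, then the opening, from 0 (shut) to 1 (fully open). In form: [[ax, ay, az, x, y, z, grip], ...]. A call has 1 to 5 rows; each row is the pose to reach, as a shift and turn from the pose commanded when the call began, along the tool's axes at that moment; what a row does not reach only later rows make up. A row lasts 1/8 s, in which the tool goes at most 62.5 mm and 10.7 degrees, less where a joint would pass 70% of its speed; a pose out of reach is approached as far as the arm can. A call with a gripper value outside its range is refused whole. The fingers move at their own pace and stop on an object; "force" is the grip in N (left out, the last holds). Time passes only in rows, so rows that repeat a pose let the fingers close. It gives the time, the measured TCP pose, the force, the opening and the grip force at its end, in the units of the state.
- read_state(): the state, without advancing time (a new reading comes with each control period).
- cams.get_image(name): name is "side" or "top" or "wrist"; returns the picture (480x640x3 uint8, red, green, blue); there is no depth.
- cams.get_calibration(name): a dict with "intrinsics" (3x3 intrinsics, pixels), "pose" (4x4, takes a point from camera to world coordinates). Camera axes: x right, y down, z forward; pixel columns grow to the right and rows downward; lengths in m; the calibration is good to about 2 mm. A picture is of the moment at which its call begins: read the wrist's pose just before it. get_calibration takes no time and is no camera call; for the wrist camera it gives the pose at the moment of the call.
- env.hand_in(): hands the job in; it is judged then, once.
The state is a dict: "time_s": time; "joint_pos": joint angles; "qvel": joint speeds; "joint_efforts": joint torques, N m; "eef_pos": TCP position; "ee_rot": TCP orientation; "contact_force": force on the tool from outside, world axes, zero at the start; "ft_torque": the same for the moment, N m; "width": opening from 0.0 (shut) to 1.0 (fully open); "grip_force": force on a finger pad.
Only numpy, scipy, OpenCV 4.12 (cv2) and the standard library are available. Lean on these libraries where they do the work, as an engineer would, in place of code of your own. Each camera call takes 0.05 s, during which the arm holds its last target. There are 200 camera calls.

## Working session

There is one attempt and no reset: what is moved stays moved. The work goes in short steps, Python scripts to look and compute and a tool call to move; the robot and the scene stay as the last step left them, time stands still between calls to the robot, and variables do not carry over. Pictures are saved under pics/ and viewed, at most 11 in all, crops included, and the job is handed in when it is done.

Besides the shell and the picture viewer there is one more tool, called after "Emit:" as name(argument=value, ...), one argument or row to a line, values as JSON. servo_tool: Moves the arm, as the interface text tells. Its arguments: {"type":"object","properties":{"rows":{"type":"array","items":{"type":"array","items":{"type":"number"}}},"force":{"type":"number"}},"required":["rows"]}

```bash
mkdir -p pics; ls; python3 - <<'E'
from bench import read_state,cams,env
import cv2,numpy as np
s=read_state();print(s)
for n in("top","side"):
    im=cams.get_image(n);cv2.imwrite(f"pics/{n}0.png",im[...,::-1])
for n in("top","side","wrist"):
    c=cams.get_calibration(n);print(n,np.round(c["intrinsics"],1).tolist(),np.round(c["pose"],4).tolist())
E
```

```text
pics
{'time_s': 0.0, 'joint_pos': array([ 1.07569162e+00,  2.63554440e-01, -4.89473850e-02,  1.25941366e+00,
       -2.65133451e-05,  1.41551034e+00]), 'qvel': array([-0.00024152, -0.001079  ,  0.00166297, -0.0002379 ,  0.00034138,
        0.00022175]), 'joint_efforts': array([ 1.72171473e-03, -6.37609506e+01,  3.84563756e+01,  1.36771941e-02,
        2.03632717e-04, -7.03406135e-05]), 'eef_pos': array([0.17485924, 0.49472243, 0.23080493]), 'ee_rot': array([ 1.69092982e-01,  9.85599944e-01, -5.34487372e-04, -1.66220688e-04]), 'contact_force': array([0.42576803, 0.17790044, 0.86877217]), 'ft_torque': array([-0.01986193,  0.0271598 ,  0.01292013]), 'grip_force': 0.0, 'width': 1.0020534632956837}
top [[434.4, 0.0, 317.1], [0.0, 434.4, 240.5], [0.0, 0.0, 1.0]] [[0.0072, -0.9746, 0.2237, 0.3129], [-1.0, -0.0073, 0.0003, 0.0047], [0.0013, -0.2237, -0.9747, 1.0547], [0.0, 0.0, 0.0, 1.0]]
side [[541.8, 0.0, 322.7], [0.0, 541.8, 234.9], [0.0, 0.0, 1.0]] [[0.9323, -0.2631, 0.2482, 0.2457], [-0.3613, -0.6447, 0.6737, -0.7509], [-0.0173, -0.7177, -0.6961, 0.8525], [0.0, 0.0, 0.0, 1.0]]
wrist [[336.0, 0.0, 319.2], [0.0, 336.0, 244.7], [0.0, 0.0, 1.0]] [[0.3334, 0.9105, 0.2446, 0.1142], [0.9428, -0.322, -0.0863, 0.5164], [0.0002, 0.2594, -0.9658, 0.3732], [0.0, 0.0, 0.0, 1.0]]
```

View pics/top0.png

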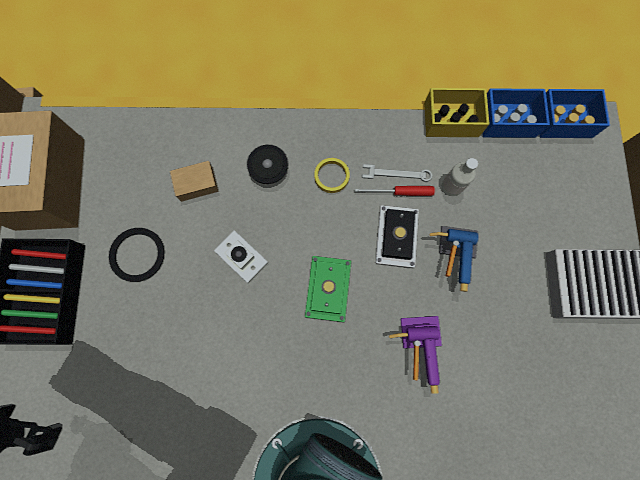

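View pics/side0.png

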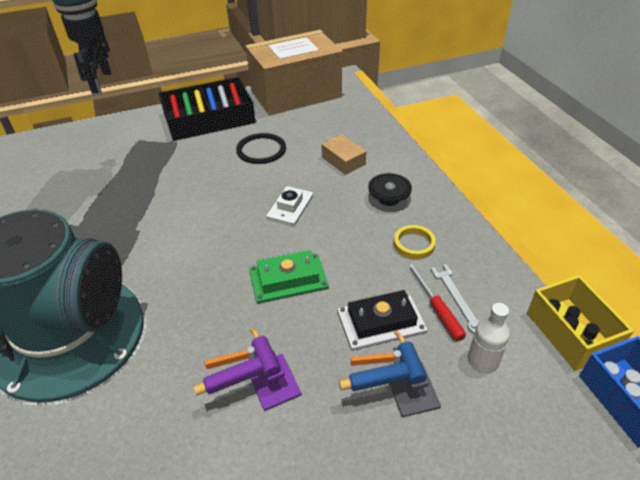

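```bash
cat > h.py <<'E'
from bench import read_state,cams,env
import cv2,numpy as np
from scipy.spatial.transform import Rotation as R
def cal(n):
    c=cams.get_calibration(n);return np.array(c["intrinsics"]),np.array(c["pose"])
def plane(px,z,KP):
    K,P=KP;px=np.atleast_2d(px).astype(float)
    d=np.c_[px,np.ones(len(px))]@np.linalg.inv(K).T@P[:3,:3].T
    return P[:3,3]+d*((z-P[2,3])/d[:,2])[:,None]
def proj(p,KP):
    K,P=KP;q=(np.atleast_2d(p)-P[:3,3])@P[:3,:3]@K.T;return q[:,:2]/q[:,2:]
def blobs(m,amin=30):
    cs,_=cv2.findContours(m.astype(np.uint8),cv2.RETR_EXTERNAL,cv2.CHAIN_APPROX_NONE)
    return sorted([c[:,0] for c in cs if cv2.contourArea(c)>=amin],key=lambda c:-cv2.contourArea(c))
def rect(c,z,KP):
    p=plane(c,z,KP);(cx,cy),(w,h),a=cv2.minAreaRect(p[:,:2].astype(np.float32)*1000)
    if w<h:w,h,a=h,w,a+90
    return np.round([cx,cy,w,h,(a+90)%180-90],1)   # mm, deg of long axis
def box(m,x0,y0,x1,y1):
    o=np.zeros_like(m);o[y0:y1,x0:x1]=m[y0:y1,x0:x1];return o
E
python3 - <<'E'
from h import *
im=cv2.imread("pics/top0.png");KP=cal("top")
hsv=cv2.cvtColor(im,cv2.COLOR_BGR2HSV);H,S,V=[hsv[...,i].astype(int) for i in range(3)]
def show(n,m,z,k=3):
    for c in blobs(m)[:k]:print(n,c.mean(0).round(),cv2.contourArea(c),rect(c,z,KP))
show("upper",box((V>190)&(S<40),205,225,275,290),.012)
show("lowerface",box((V<60),370,200,425,275),.040)
show("nest",box((V>150)&(S<40),370,200,425,275),.012)
show("plunger",box((S>110)&(V>120)&(H>10)&(H<35),385,220,415,250),.048)
show("blue",box((S>100)&(H>95)&(H<125),430,215,490,300),.083)
show("orange",box((S>150)&(V>120)&(H<22),430,215,490,300),.079)
t=np.hstack([cv2.resize(im[215:305,370:490],(480,360),interpolation=2),cv2.resize(im[215:305,200:280],(320,360),interpolation=2)])
cv2.imwrite("pics/crop1.png",t)
E
```

```text
upper [241. 256.] 1184.5 [512.2 192.2 111.9  67.   47.5]
lowerface [398. 234.] 1347.5 [ 564.4 -190.8  121.2   72.1   -6.2]
nest [397. 237.] 2082.5 [ 566.6 -193.3  148.4   94.9   -6.1]
plunger [400. 232.] 60.5 [ 566.1 -191.7   21.8   19.7  -89.6]
blue [463. 252.] 768.0 [ 502.8 -321.5  121.4   71.1   -7.5]
orange [451. 260.] 91.5 [ 493.4 -301.8   71.9    9.1  -15.6]
```

View pics/crop1.png

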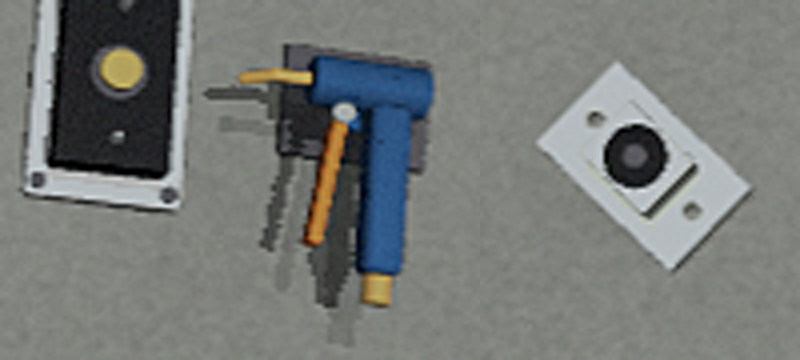

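```bash
python3 - <<'E'
from h import *
im=cv2.imread("pics/top0.png");KP=cal("top")
hsv=cv2.cvtColor(im,cv2.COLOR_BGR2HSV);H,S,V=[hsv[...,i].astype(int) for i in range(3)]
m=box((S>100)&(H>95)&(H<125),430,215,490,300)
c=[]
for r in range(246,280):
    x=np.where(m[r])[0]
    if len(x):c.append([x.mean(),r])
p=plane(c,.083,KP);f=np.polyfit(p[:,0],p[:,1],1);print("handle dy/dx",f,np.degrees(np.arctan(f[0])),p[0],p[-1])
o=[]
m2=box((S>150)&(V>120)&(H<22),440,240,458,278)
for r in range(246,275):
    x=np.where(m2[r])[0]
    if len(x):o.append([x.mean(),r])
q=plane(o,.079,KP);print("trig",np.polyfit(q[:,0],q[:,1],1),q[0],q[-1])
print("hinge",plane([455.75,243.25],.08,KP))
b=[]
for col in range(450,476):
    y=np.where(m[:240,col])[0]
    if len(y): b.append([col,y.mean()])
q=plane(b,.083,KP);print("barrel",q[0],q[-1])
s=read_state();print(R.from_quat(s['ee_rot']).as_matrix().round(3))
E
```

```text
handle dy/dx [-0.11227842 -0.27616447] -6.406249395054563 [ 0.52537637 -0.33252034  0.083     ] [ 0.44935725 -0.32617343  0.083     ]
trig [-0.27802795 -0.16451016] [ 0.52607077 -0.30976028  0.079     ] [ 0.46105577 -0.29318718  0.079     ]
hinge [[ 0.53235556 -0.31387397  0.08      ]]
barrel [ 0.5534254  -0.30104273  0.083     ] [ 0.55030048 -0.35840436  0.083     ]
[[-0.943  0.333 -0.   ]
 [ 0.333  0.943 -0.001]
 [ 0.    -0.001 -1.   ]]
```

Emit:
servo_tool(
  rows=[
    [0, 0, -5, -6.5, -2.7, 0, 1],
    [0, 0, -9, -13, -5.4, 0, 1],
    [0, 0, -13, -19.5, -8.1, 0, 1],
    [0, 0, -13, -26, -10.8, 0, 1],
    [0, 0, -13, -32, -13.4, 0, 1],
  ],
)

```text
time_s: 0.72
eef_pos: [0.4079, 0.2836, 0.2312]
ee_rot: [0.056, 0.998, 0.0, -0.0]
contact_force: [1.2, 1.0, -1.0]
width: 0.997
grip_force: 0.0
```

Emit:
servo_tool(
  rows=[
    [0, 0, 0, -1, -6, 0, 1],
    [0, 0, 0, -2, -12, 0, 1],
    [0, 0, 0, -4, -18, 0, 1],
    [0, 0, 0, -5, -24, 0, 1],
    [0, 0, 0, -7, -30, 0, 1],
  ],
)

```text
time_s: 1.35
eef_pos: [0.4418, -0.0218, 0.2313]
ee_rot: [0.056, 0.998, 0.0, -0.0]
contact_force: [1.9, 0.3, 0.2]
width: 1.0
grip_force: 0.0
```

```bash
cat > tool.py <<'E'
import sys
from h import *
s=read_state();T=np.array([float(a) for a in sys.argv[1:4]])
M=R.from_quat(s['ee_rot']);print("tcp",s['eef_pos'].round(4),"yaw y-axis",np.degrees(np.arctan2(M.as_matrix()[1,1],M.as_matrix()[0,1])).round(2),"t",s['time_s'],"F",s['contact_force'].round(1),"grip",s['grip_force'],s['width'],"q",s['joint_pos'].round(2))
print("shift cm",(M.inv().apply(T-s['eef_pos'])*100).round(2))
E
python3 tool.py .484 -.327 .2
```

```text
tcp [ 0.4418 -0.0218  0.2313] yaw y-axis 83.53 t 1.35 F [1.9 0.3 0.2] grip 0.0 1.0004751150785096 q [-0.23  0.12 -0.23  1.22  0.   -0.12]
shift cm [ -7.63 -29.85   3.13]
```

Emit:
servo_tool(
  rows=[
    [0, 0, 0, -1.5, -6, 0, 1],
    [0, 0, 0, -3, -12, 0, 1],
    [0, 0, 0, -5, -18, 0, 1],
    [0, 0, 0, -6, -24, 1, 1],
    [0, 0, 0, -7.3, -29, 2, 1],
  ],
)

```text
time_s: 1.98
eef_pos: [0.4818, -0.3187, 0.2107]
ee_rot: [0.057, 0.998, 0.0, -0.0]
contact_force: [0.2, -0.2, 0.3]
width: 0.997
grip_force: 0.0
```

Emit:
servo_tool(
  rows=[
    [0, 0, 0, 0, 0, 0, 1],
    [0, 0, 0, 0, 0, 0, 1],
  ],
)

```text
time_s: 2.22
eef_pos: [0.4819, -0.3159, 0.211]
ee_rot: [0.057, 0.998, 0.0, -0.0]
contact_force: [0.8, 0.8, 0.3]
width: 0.996
grip_force: 0.0
```

```bash
python3 tool.py .484 -.327 .1; python3 - <<'E'
from h import *
KP=cal("wrist");im=cams.get_image("wrist");cv2.imwrite("pics/w1.png",im[...,::-1])
np.savez("w1",K=KP[0],P=KP[1])
E
```

```text
tcp [ 0.4819 -0.3159  0.211 ] yaw y-axis 83.52 t 2.225 F [0.8 0.8 0.3] grip 0.0 0.9964561282860916 q [-0.72  0.36  0.04  1.25  0.   -0.61]
shift cm [-0.34 -1.09 11.1 ]
```

View pics/w1.png

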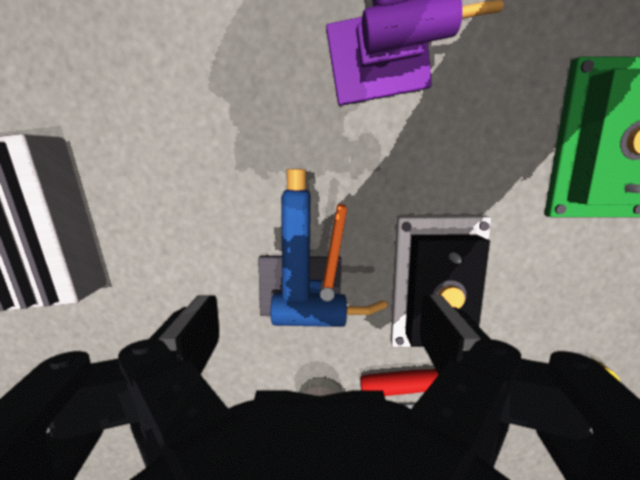

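```bash
python3 - <<'E'
from h import *
d=np.load("w1.npz");KP=d["K"],d["P"];print(KP[1][:3,3])
im=cv2.imread("pics/w1.png");hsv=cv2.cvtColor(im,cv2.COLOR_BGR2HSV);H,S,V=[hsv[...,i].astype(int) for i in range(3)]
m=box((S>100)&(H>95)&(H<125),260,180,350,330)
L=[];Rr=[]
for r in range(205,285,4):
    x=np.where(m[r,:312])[0];L.append([x.min(),r]);Rr.append([x.max()+1,r])
for z in(.07,.083):
    a,b=plane(L,z,KP),plane(Rr,z,KP);c=(a+b)/2
    f=np.polyfit(c[:,0],c[:,1],1);print(z,f,np.degrees(np.arctan(f[0])),c[0],c[-1],np.linalg.norm(a-b,axis=1).mean())
print("hinge",plane([327,295],.08,KP),"handle end",plane([296,191],.083,KP))
b=blobs(m)[0];print("barrel bottom",plane([[310,292],[310,327]],.083,KP))
o=box((S>150)&(V>90)&(H<22),320,200,350,290)
q=plane([[np.where(o[r])[0].max()+1,r] for r in range(210,285,5)],.079,KP);print("trig outer",q[0],q[7],q[-1])
for n,mm,z in(("face",V<50,.04),("plunger",(S>110)&(V>120)&(H>10)&(H<35),.048)):
    mm=box(mm,398,225,492,345) if n=="face" else box(mm,435,280,470,312)
    print(n,rect(blobs(mm)[0],z,KP))
E
```

```text
[ 0.41796942 -0.30883173  0.35337074]
0.07 [-0.12810574 -0.27425518] -7.300156875551423 [ 0.45670016 -0.33259247  0.07      ] [ 0.52479178 -0.34066606  0.07      ] 0.024244421506018722
0.083 [-0.12810574 -0.27338502] -7.300156875551418 [ 0.45492334 -0.33150242  0.083     ] [ 0.51989117 -0.33920562  0.083     ] 0.023132177229642965
hinge [[ 0.53700106 -0.31509301  0.08      ]] handle end [[ 0.44379643 -0.33003565  0.083     ]]
barrel bottom [[ 0.53123714 -0.32934652  0.083     ]
 [ 0.56456909 -0.33337721  0.083     ]]
trig outer [ 0.464312   -0.29069474  0.079     ] [ 0.49334028 -0.29931167  0.079     ] [ 0.52413421 -0.30755902  0.079     ]
face [ 565.5 -190.4  119.    90.8   -5.6]
plunger [ 566.9 -191.8   25.4   17.1   36.1]
```

Emit:
servo_tool(
  rows=[
    [0, 0, 0, -0.8, -1.3, 5, 1],
    [0, 0, 0, -0.8, -1.3, 9, 1],
    [0, 0, 0, -0.8, -1.3, 9, 1],
    [0, 0, 0, -0.8, -1.3, 9, 1],
  ],
)

```text
time_s: 2.78
eef_pos: [0.4893, -0.3299, 0.1232]
ee_rot: [0.056, 0.998, -0.001, 0.001]
contact_force: [-0.2, -0.2, 0.2]
width: 1.002
grip_force: 0.0
```

```bash
python3 tool.py .488 -.330 .052
```

```text
tcp [ 0.4893 -0.3299  0.1232] yaw y-axis 83.59 t 2.775 F [-0.2 -0.2  0.2] grip 0.0 1.0017140437668506 q [-0.73  0.42 -0.1   1.04  0.   -0.62]
shift cm [ 0.14 -0.02  7.12]
```

Emit:
servo_tool(
  rows=[
    [0, 0, 0, 0.1, 0, 4, 1],
    [0, 0, 0, 0.1, 0, 7.6, 1],
    [0, 0, 0, 0.1, 0, 7.6, 1],
    [0, 0, 0, 0.1, 0, 7.6, 1],
  ],
)

```text
time_s: 3.28
eef_pos: [0.4887, -0.3307, 0.0477]
ee_rot: [0.056, 0.998, -0.001, 0.001]
contact_force: [-0.5, -0.2, 0.0]
width: 1.0
grip_force: 0.0
```

Emit:
servo_tool(
  rows=[
    [0, 0, 0, 0, 0, 0, 0.4],
    [0, 0, 0, 0, 0, 0, 0.4],
    [0, 0, 0, 0, 0, 0, 0.2],
    [0, 0, 0, 0, 0, 0, 0.2],
    [0, 0, 0, 0, 0, 0, 0.2],
  ],
  force=40,
)

```text
time_s: 3.9
eef_pos: [0.4878, -0.3306, 0.0464]
ee_rot: [0.056, 0.998, -0.001, 0.0]
contact_force: [-2.4, 0.2, 11.7]
width: 0.43
grip_force: 42.4
```

```bash
python3 tool.py .488 -.330 .052
```

```text
tcp [ 0.4878 -0.3306  0.0464] yaw y-axis 83.53 t 3.9 F [-2.4  0.2 11.7] grip 42.3956048861146 0.430305449593195 q [-0.73  0.48 -0.23  0.86 -0.   -0.62]
shift cm [-0.02  0.06 -0.56]
```

Emit:
servo_tool(
  rows=[
    [0, 0, 0, 0, 0, 0, 0.2],
    [0, 0, 0, 0, 0, 0, 0.2],
    [0, 0, 0, 0, 0, 0, 0.2],
  ],
)

```text
time_s: 4.28
eef_pos: [0.4878, -0.3305, 0.0464]
ee_rot: [0.056, 0.998, -0.001, 0.0]
contact_force: [-3.3, 0.4, 11.3]
width: 0.434
grip_force: 42.4
```

Emit:
servo_tool(
  rows=[
    [0, 0, 0, 0, 0, 0, 1],
    [0, 0, 0, 0, 0, 0, 1],
    [0, 0, 0, 0, 0, 0, 1],
    [0, 0, 0, 0, 0, 0, 1],
    [0, 0, 0, 0, 0, 0, 1],
  ],
)

```text
time_s: 4.9
eef_pos: [0.4876, -0.3302, 0.0453]
ee_rot: [0.056, 0.998, -0.0, 0.0]
contact_force: [0.6, -1.2, 0.8]
width: 1.002
grip_force: 0.0
```

Emit:
servo_tool(
  rows=[
    [0, 0, 0, 0, 0, -3, 1],
    [0, 0, 0, 0, 0, -9, 1],
    [0, 0, 0, 0, 0, -15, 1],
    [0, 0, 0, 0, 0, -19, 1],
  ],
)

```text
time_s: 5.4
eef_pos: [0.4878, -0.3303, 0.2383]
ee_rot: [0.056, 0.998, -0.001, 0.001]
contact_force: [0.6, -1.2, 0.4]
width: 1.003
grip_force: 0.0
```

```bash
python3 tool.py .455 .195 .25; python3 - <<'E'
from h import *
KP=cal("wrist");im=cams.get_image("wrist");cv2.imwrite("pics/w2.png",im[...,::-1])
np.savez("w2",K=KP[0],P=KP[1])
im=im[...,::-1]
hsv=cv2.cvtColor(im,cv2.COLOR_BGR2HSV);H,S,V=[hsv[...,i].astype(int) for i in range(3)]
o=box((S>150)&(V>90)&(H<22),300,180,360,320)
for b in blobs(o,20):print(b.mean(0),rect(b,.079,KP))
E
```

```text
tcp [ 0.4878 -0.3303  0.2383] yaw y-axis 83.53 t 5.4 F [ 0.6 -1.2  0.4] grip 0.0 1.0028411370121597 q [-0.73  0.37  0.13  1.33 -0.   -0.62]
shift cm [ 9.18 51.82 -1.28]
[348.56626506 230.93373494] [ 495.1 -304.2   73.     9.   -15.1]
```

Emit:
servo_tool(
  rows=[
    [0, 0, 0, -3, 5.5, 0, 1],
    [0, 0, 0, -6, 11, 0, 1],
    [0, 0, 0, -7.6, 14.4, 0, 1],
    [0, 0, 0, -7.6, 14.4, 0, 1],
    [0, 0, 0, -7.6, 14.4, 0, 1],
  ],
)

```text
time_s: 6.08
eef_pos: [0.5792, -0.1958, 0.2351]
ee_rot: [0.056, 0.998, -0.0, -0.0]
contact_force: [-0.5, 0.2, -0.6]
width: 1.003
grip_force: 0.0
```

```bash
python3 tool.py .455 .195 .25; python3 - <<'E'
from h import *
KP=cal("wrist");im=cams.get_image("wrist");cv2.imwrite("pics/w3.png",im[...,::-1])
np.savez("w3",K=KP[0],P=KP[1])
print(KP[1].round(3), proj([[.566,-.191,.04]],KP))
E
```

```text
tcp [ 0.5792 -0.1958  0.2351] yaw y-axis 83.54 t 6.075 F [-0.5  0.2 -0.6] grip 0.0 1.0033091998218766 q [-0.46  0.41  0.19  1.35 -0.   -0.35]
shift cm [16.74 37.43 -1.49]
[[ 0.113  0.96   0.258  0.515]
 [ 0.994 -0.109 -0.029 -0.189]
 [ 0.001  0.259 -0.966  0.377]
 [ 0.     0.     0.     1.   ]] [[322.36260234 206.58121596]]
```

View pics/w3.png

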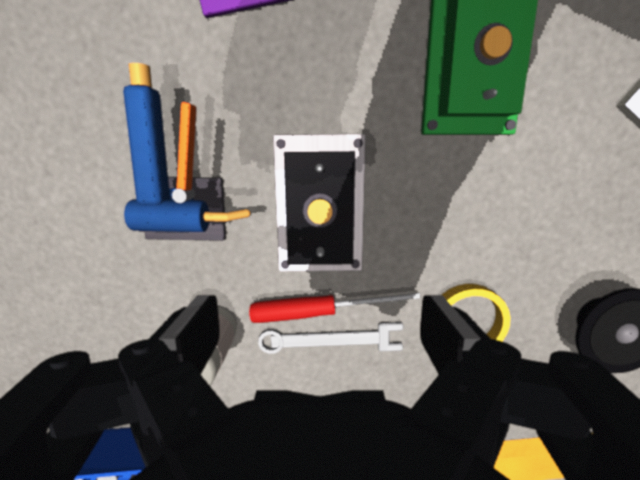

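```bash
python3 - <<'E'
from h import *
d=np.load("w3.npz");KP=d["K"],d["P"]
im=cv2.imread("pics/w3.png");hsv=cv2.cvtColor(im,cv2.COLOR_BGR2HSV);H,S,V=[hsv[...,i].astype(int) for i in range(3)]
g=im[145:275,270:370];cv2.imwrite("pics/c3.png",cv2.resize(g,None,fx=4.5,fy=4.5,interpolation=cv2.INTER_NEAREST))
print("face",[(rect(c,.04,KP),c.min(0),c.max(0)) for c in blobs(box(V<45,280,148,358,268))[:1]])
n=box(V>=90,270,130,370,272)&(S<60)
for c in blobs(n)[:1]:print("nest",rect(c,.012,KP))
c=blobs(box((S>90)&(V>90)&(H>10)&(H<35),300,190,340,230))[0];(u,v),r=cv2.minEnclosingCircle(c.astype(np.float32));print("plunger",(u,v,r),plane([u,v],.048,KP))
for lo,hi in((155,185),(238,265)):
    for t in(60,75,90):
        print(t,[(c.mean(0),c.min(0),c.max(0)) for c in blobs(box(V>t,305,lo,335,hi),3)[:2]])
E
```

```text
face [(array([ 569.7, -193.9,  112.4,   68.5,   -5.8]), array([286, 153], dtype=int32), array([354, 263], dtype=int32))]
nest [ 567.4 -194.   153.8  113.9   -6.5]
plunger (319.6191711425781, 211.1114044189453, 12.962453842163086) [[ 0.56896142 -0.19413415  0.048     ]]
60 [(array([318.86363636, 167.5       ]), array([315, 164], dtype=int32), array([323, 171], dtype=int32))]
75 [(array([318.84210526, 167.63157895]), array([316, 164], dtype=int32), array([322, 171], dtype=int32))]
90 [(array([318.88888889, 167.55555556]), array([316, 165], dtype=int32), array([322, 171], dtype=int32))]
60 [(array([319.75, 252.  ]), array([317, 248], dtype=int32), array([322, 256], dtype=int32)), (array([319.25423729, 263.93220339]), array([305, 263], dtype=int32), array([334, 264], dtype=int32))]
75 [(array([319.76923077, 253.30769231]), array([318, 251], dtype=int32), array([322, 256], dtype=int32))]
90 [(array([319.66666667, 253.66666667]), array([318, 252], dtype=int32), array([321, 255], dtype=int32))]
```

View pics/c3.png

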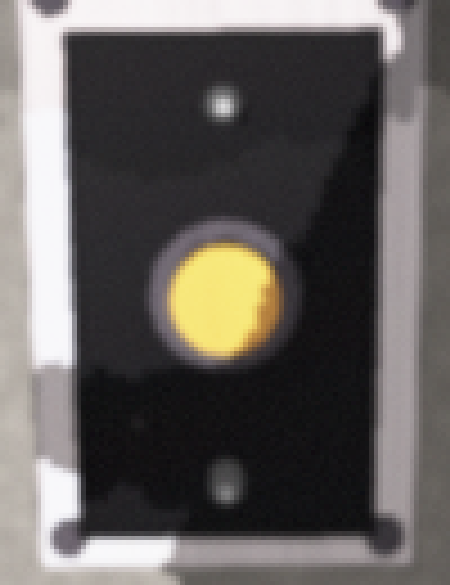

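Emit:
servo_tool(
  rows=[
    [0, 0, -10, 2, 6, 0, 1],
    [0, 0, -20, 4, 12, 0, 1],
    [0, 0, -30, 6, 18, 0, 1],
    [0, 0, -40, 8, 24, 0, 1],
    [0, 0, -50, 10, 30, 0, 1],
  ],
)

```text
time_s: 6.75
eef_pos: [0.514, 0.1108, 0.2355]
ee_rot: [-0.373, 0.928, -0.0, 0.0]
contact_force: [1.4, -0.1, 0.2]
width: 1.003
grip_force: 0.0
```

```bash
python3 tool.py .512 .192 .235
```

```text
tcp [0.514  0.1108 0.2355] yaw y-axis 133.75 t 6.75 F [ 1.4 -0.1  0.2] grip 0.0 1.0033996215211238 q [ 0.06  0.26 -0.04  1.27 -0.   -0.71]
shift cm [-5.47  6.    0.05]
```

Emit:
servo_tool(
  rows=[
    [0, 0, -3.5, -3.5, 4, 0, 1],
    [0, 0, -3.5, -5.3, 5.7, 0, 1],
    [0, 0, -3.5, -5.3, 5.7, 0, 1],
    [0, 0, -3.5, -5.3, 5.7, 0, 1],
  ],
)

```text
time_s: 7.25
eef_pos: [0.5139, 0.1868, 0.2353]
ee_rot: [-0.398, 0.917, -0.0, -0.0]
contact_force: [0.6, 0.1, -0.1]
width: 0.996
grip_force: 0.0
```

```bash
python3 tool.py .512 .192 .235; python3 - <<'E'
from h import *
KP=cal("wrist");im=cams.get_image("wrist")[...,::-1].copy();cv2.imwrite("pics/w4.png",im)
np.savez("w4",K=KP[0],P=KP[1])
hsv=cv2.cvtColor(im,cv2.COLOR_BGR2HSV);H,S,V=[hsv[...,i].astype(int) for i in range(3)]
m=box((V>150)&(S<40),200,80,440,330)
for c in blobs(m)[:2]:print("white",c.mean(0),rect(c,.012,KP))
cv2.imwrite("pics/c4.png",im[90:330,200:440].repeat(2,0).repeat(2,1))
E
```

```text
tcp [0.5139 0.1868 0.2353] yaw y-axis 136.96 t 7.25 F [ 0.6  0.1 -0.1] grip 0.0 0.9964883605855617 q [ 0.2   0.3   0.02  1.29 -0.   -0.62]
shift cm [-0.25  0.49  0.03]
white [278.22998138 203.82681564] [550.9 153.7 279.4 177.6  45.5]
white [402.25648415 284.10086455] [496.3 321.1 179.9  81.7  13. ]
```

View pics/c4.png

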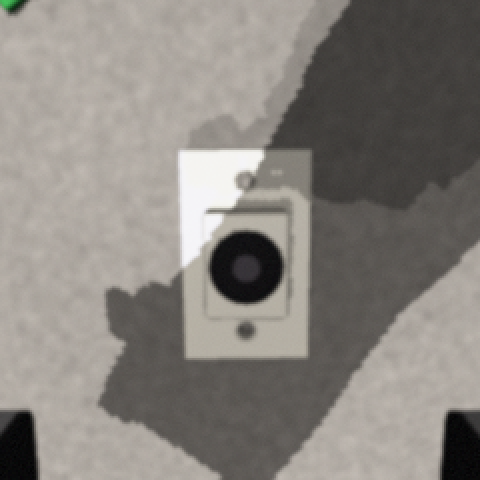

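```bash
python3 - <<'E'
from h import *
d=np.load("w4.npz");KP=d["K"],d["P"]
f=lambda *p:np.array(p)/2+[200,90]
c=plane(f((178,150),(312,150),(308,358),(185,358)),.012,KP);print("corner mean",c.mean(0),np.linalg.norm(np.diff(c,axis=0),axis=1))
l=(c[0]+c[1]-c[2]-c[3])/2;print("yaw",np.degrees(np.arctan2(l[1],l[0])))
print("grille",plane(f((246,267.5)),.038,KP))
im=cv2.imread("pics/w4.png");V=im.max(2)
b=blobs(box(V<60,290,190,345,250))[0];(u,v),r=cv2.minEnclosingCircle(b.astype(np.float32));print(u,v,r,plane([u,v],.038,KP))
h=plane(f((246,181),(246,330)),.011,KP);print("holes",h.mean(0),np.linalg.norm(h[1]-h[0]),np.degrees(np.arctan2(*(h[0]-h[1])[1::-1])))
M=R.from_quat(read_state()['ee_rot']);
d=np.load("w3.npz");KP=d["K"],d["P"]
t=plane([319.2,167.8],.053,KP),plane([320.2,253.8],.053,KP);print("dowels",t,(t[0]+t[1])/2,np.linalg.norm(t[0]-t[1]),np.degrees(np.arctan2(*(t[1]-t[0])[0][1::-1])))
E
python3 tool.py .512 .192 .02
```

```text
corner mean [0.51451418 0.19192203 0.012     ] [0.07095238 0.11630167 0.07065476]
yaw -132.47662134042537
grille [[0.51457103 0.19177539 0.038     ]]
322.7131042480469 223.13934326171875 17.810678482055664 [[0.51435143 0.19110519 0.038     ]]
holes [0.51433126 0.19192112 0.011     ] 0.083573102017083 -132.8789534731442
dowels (array([[ 0.52723768, -0.18982445,  0.053     ]]), array([[ 0.61127548, -0.19833694,  0.053     ]])) [[ 0.56925658 -0.1940807   0.053     ]] 0.08446783123082377 -5.783968435579899
tcp [0.5139 0.1867 0.2353] yaw y-axis 136.93 t 7.3 F [ 0.4 -0.3 -0. ] grip 0.0 1.0001194176680794 q [ 0.2   0.3   0.02  1.29 -0.   -0.62]
shift cm [-0.26  0.51 21.53]
```

Emit:
servo_tool(
  rows=[
    [0, 0, -0.3, -0.4, 0.3, 5, 1],
    [0, 0, -0.3, -0.4, 0.3, 11, 1],
    [0, 0, -0.3, -0.4, 0.3, 15, 1],
    [0, 0, -0.3, -0.4, 0.3, 15, 1],
    [0, 0, -0.3, -0.4, 0.3, 15, 1],
  ],
)

```text
time_s: 7.92
eef_pos: [0.5153, 0.1925, 0.087]
ee_rot: [-0.401, 0.916, -0.0, 0.001]
contact_force: [1.1, -0.7, -0.1]
width: 0.995
grip_force: 0.0
```

```bash
python3 tool.py .5144 .1918 .016
```

```text
tcp [0.5153 0.1925 0.087 ] yaw y-axis 137.28 t 7.925 F [ 1.1 -0.7 -0.1] grip 0.0 0.9951740226459502 q [ 0.21  0.39 -0.27  0.91 -0.   -0.62]
shift cm [0.13 0.03 7.1 ]
```

Emit:
servo_tool(
  rows=[
    [0, 0, 0, 0.1, 0, 4, 1],
    [0, 0, 0, 0.1, 0, 7.2, 1],
    [0, 0, 0, 0.1, 0, 7.2, 1],
    [0, 0, 0, 0.1, 0, 7.2, 1],
  ],
)

```text
time_s: 8.43
eef_pos: [0.515, 0.1924, 0.0154]
ee_rot: [-0.401, 0.916, -0.0, 0.001]
contact_force: [0.6, -0.1, 1.0]
width: 0.999
grip_force: 0.0
```

```bash
python3 tool.py .5144 .1918 .014
```

```text
tcp [0.515  0.1924 0.0154] yaw y-axis 137.32 t 8.425 F [ 0.6 -0.1  1. ] grip 0.0 0.9991076892297902 q [ 0.21  0.46 -0.38  0.73 -0.   -0.62]
shift cm [ 0.08 -0.    0.14]
```

Emit:
servo_tool(
  rows=[
    [0, 0, 0, 0, 0, 0, 0.55],
    [0, 0, 0, 0, 0, 0, 0.55],
    [0, 0, 0, 0, 0, 0, 0.3],
    [0, 0, 0, 0, 0, 0, 0.3],
    [0, 0, 0, 0, 0, 0, 0.3],
  ],
  force=70,
)

```text
time_s: 9.05
eef_pos: [0.5141, 0.1923, 0.0143]
ee_rot: [-0.401, 0.916, -0.0, 0.001]
contact_force: [-1.8, -1.5, 12.3]
width: 0.499
grip_force: 72.0
```

```bash
python3 tool.py .5144 .1918 .014
```

```text
tcp [0.5141 0.1923 0.0143] yaw y-axis 137.34 t 9.05 F [-1.8 -1.5 12.3] grip 71.99922680854797 0.4993392092929264 q [ 0.21  0.46 -0.38  0.73 -0.   -0.62]
shift cm [ 0.02 -0.06  0.03]
```

Emit:
servo_tool(
  rows=[
    [0, 0, 0, 0, 0, -2, 0.3],
    [0, 0, 0, 0, 0, -6, 0.3],
    [0, 0, 0, 0, 0, -11, 0.3],
    [0, 0, 0, 0, 0, -14, 0.3],
    [0, 0, 0, 0, 0, -14, 0.3],
  ],
)

```text
time_s: 9.68
eef_pos: [0.5146, 0.1925, 0.1552]
ee_rot: [-0.401, 0.916, -0.0, 0.002]
contact_force: [0.3, 1.1, -2.7]
width: 0.501
grip_force: 71.7
```

```bash
python3 tool.py .5692 -.1941 .15;  python3 - <<'E'
from h import *
KP=cal("wrist");im=cams.get_image("wrist")[...,::-1].copy();cv2.imwrite("pics/w5.png",im)
np.savez("w5",K=KP[0],P=KP[1])
cv2.imwrite("pics/c5.png",im[130:430,170:470].repeat(2,0).repeat(2,1))
E
```

```text
tcp [0.5146 0.1925 0.1552] yaw y-axis 137.34 t 9.675 F [ 0.3  1.1 -2.7] grip 71.69782519340515 0.5014840402876145 q [ 0.21  0.34 -0.15  1.08 -0.   -0.62]
shift cm [ 24.73 -30.21   0.52]
```

View pics/c5.png

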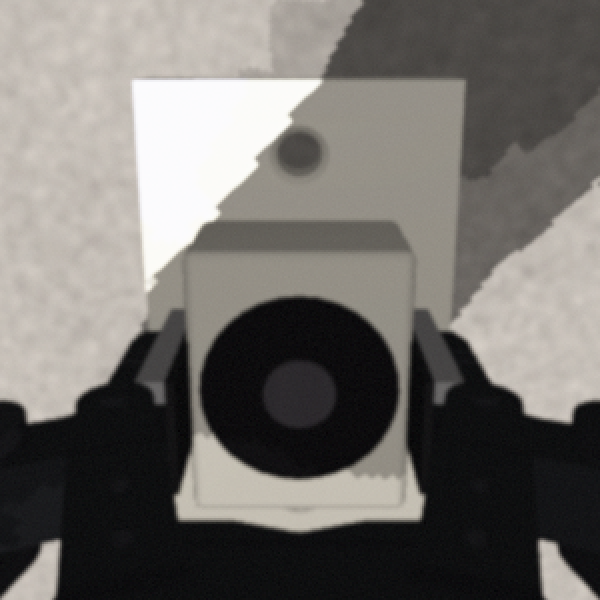

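```bash
python3 - <<'E'
from h import *
d=np.load("w5.npz");KP=d["K"],d["P"]
f=lambda *p:np.array(p)/2+[170,130]
M=R.from_quat(read_state()['ee_rot']);t=read_state()['eef_pos']
for n,p,z in(("hole",(299,152.5),.1529),("cL",(132,78),.1529),("cR",(466,78),.1529),("grille",(300,388),.1789)):
    w=plane(f(p),z,KP)[0];print(n,w,"tool mm",(M.inv().apply(w-t)*1000).round(1))
E
```

```text
hole [0.48587593 0.1602574  0.1529    ] tool mm [42.5 -1.2  0.6]
cL [0.5010172  0.12493315 0.1529    ] tool mm [ 58.2 -36.3   0.6]
cR [0.44946977 0.17243751 0.1529    ] tool mm [58.2 33.8  0.6]
grille [0.51430841 0.19147512 0.1789    ] tool mm [  0.3  -0.9 -25.3]
```

Emit:
servo_tool(
  rows=[
    [0, 0, 9, 4, -4.8, 0, 0.3],
    [0, 0, 19, 8, -9.7, 0, 0.3],
    [0, 0, 29, 12, -14.6, 0, 0.3],
    [0, 0, 39, 16, -19.5, 0, 0.3],
    [0, 0, 49, 20, -24.4, 0, 0.3],
  ],
)

```text
time_s: 10.35
eef_pos: [0.5563, -0.119, 0.1517]
ee_rot: [0.017, 1.0, 0.0, -0.001]
contact_force: [0.9, 0.8, -0.7]
width: 0.504
grip_force: 71.8
```

```bash
python3 tool.py .5697 -.1931 .15
```

```text
tcp [ 0.5563 -0.119   0.1517] yaw y-axis 88.0 t 10.35 F [ 0.9  0.8 -0.7] grip 71.84717774391174 0.5042468667862419 q [-0.35  0.37 -0.1   1.1   0.   -0.32]
shift cm [-1.6  -7.36  0.16]
```

Emit:
servo_tool(
  rows=[
    [0, 0, 2, -0.8, -4, 0, 0.3],
    [0, 0, 3.9, -1.6, -7.2, 0, 0.3],
    [0, 0, 3.9, -1.6, -7.2, 0, 0.3],
    [0, 0, 3.9, -1.6, -7.2, 0, 0.3],
    [0, 0, 3.9, -1.6, -7.2, 0, 0.3],
  ],
)

```text
time_s: 10.98
eef_pos: [0.5706, -0.1886, 0.1529]
ee_rot: [0.048, 0.999, 0.0, -0.0]
contact_force: [0.9, 0.5, -2.3]
width: 0.501
grip_force: 71.9
```

```bash
python3 tool.py .5697 -.1931 .08
```

```text
tcp [ 0.5706 -0.1886  0.1529] yaw y-axis 84.5 t 10.975 F [ 0.9  0.5 -2.3] grip 71.88890218734741 0.5007379785133795 q [-0.45  0.43 -0.02  1.13  0.   -0.36]
shift cm [ 0.04 -0.46  7.29]
```

Emit:
servo_tool(
  rows=[
    [0, 0, 0.4, 0.05, -0.45, 4, 0.3],
    [0, 0, 0.4, 0.05, -0.45, 7.2, 0.3],
    [0, 0, 0.4, 0.05, -0.45, 7.2, 0.3],
    [0, 0, 0.4, 0.05, -0.45, 7.2, 0.3],
  ],
)

```text
time_s: 11.48
eef_pos: [0.5706, -0.1938, 0.0826]
ee_rot: [0.052, 0.999, -0.0, 0.001]
contact_force: [0.2, 0.3, -0.2]
width: 0.5
grip_force: 71.8
```

```bash
python3 tool.py .5697 -.1931 .06;  python3 - <<'E'
from h import *
KP=cal("wrist");im=cams.get_image("wrist")[...,::-1].copy();cv2.imwrite("pics/w6.png",im)
np.savez("w6",K=KP[0],P=KP[1])
s=cams.get_image("side")[...,::-1];c=s[240:380,300:460]
cv2.imwrite("pics/c6.png",np.hstack([im[130:430,170:470].repeat(2,0).repeat(2,1)[:480,:460],cv2.resize(c,(320,280)).repeat(1,0)] if 0 else [cv2.resize(im[100:340,200:440],(480,480)),cv2.resize(np.vstack([c,c*0])[:240],(320,480))]))
E
```

```text
tcp [ 0.5706 -0.1938  0.0826] yaw y-axis 84.07 t 11.475 F [ 0.2  0.3 -0.2] grip 71.80145502090454 0.5002572255344209 q [-0.46  0.47 -0.14  0.96  0.   -0.36]
shift cm [0.1  0.07 2.26]
```

View pics/c6.png

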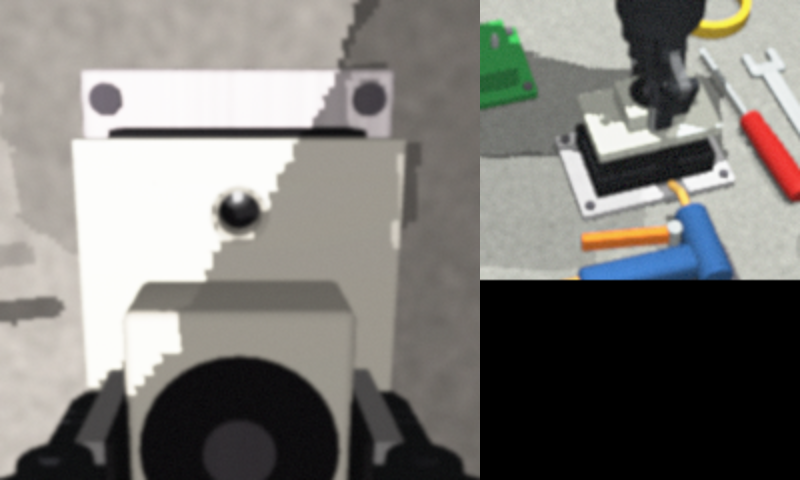

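```bash
python3 - <<'E'
from h import *
d=np.load("w6.npz");KP=d["K"],d["P"];f=lambda *p:np.array(p)/2+[200,100]
M=R.from_quat(read_state()['ee_rot'])
im=cv2.imread("pics/w6.png")
cv2.imwrite("pics/c7.png",cv2.resize(im[190:222,303:335],(576,576),interpolation=cv2.INTER_CUBIC))
for h in((238,211),):
  for z in(.0803,.0743):
    a=plane(f(h),z,KP)[0]
    b=plane(f((239,208)),.055,KP)[0];print(z,a,b,"dowel-hole tool mm",M.inv().apply(b-a)*1000)
E
```

```text
0.0803 [ 0.52765858 -0.18950414  0.0803    ] [ 0.53066775 -0.18957053  0.055     ] dowel-hole tool mm [-2.94658308  0.26602719 25.30605408]
0.0743 [ 0.52854607 -0.18959841  0.0743    ] [ 0.53066775 -0.18957053  0.055     ] dowel-hole tool mm [-2.06673867  0.26302741 19.3041889 ]
```

View pics/c7.png

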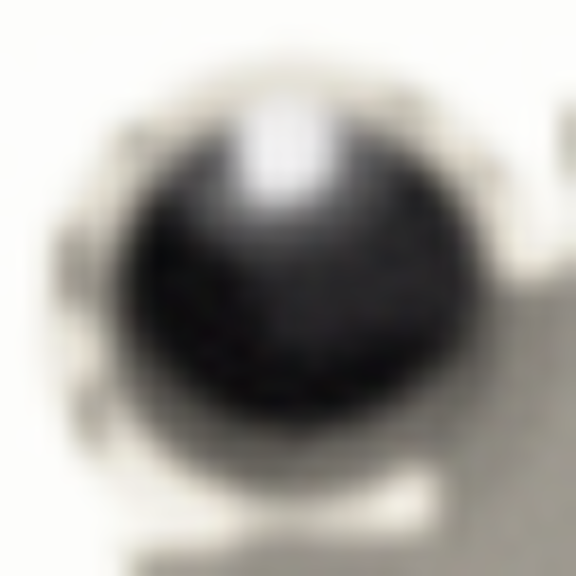

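```bash
python3 - <<'E'
from h import *
d=np.load("w6.npz");KP=d["K"],d["P"];M=R.from_quat(read_state()['ee_rot']);print(KP[1][:3,3])
b=plane([318.5,197.7],.056,KP)[0]
for p,z in(((318.4,205.6),.0803),((319.2,204.5),.0683)):
    a=plane(p,z,KP)[0];print(a,b,M.inv().apply(b-a)*1000)
E
```

```text
[ 0.50628735 -0.18723411  0.2247836 ]
[ 0.52767491 -0.18976634  0.0803    ] [ 0.52732113 -0.18972857  0.056     ] [4.06951113e-01 2.04275390e-02 2.42991885e+01]
[ 0.5289765  -0.18955112  0.0683    ] [ 0.52732113 -0.18972857  0.056     ] [ 1.65397949 -0.3381071  12.29682061]
```

Emit:
servo_tool(
  rows=[
    [0, 0, 0, 0.09, 0.02, 0, 0.3],
    [0, 0, 0, 0.09, 0.02, 0.6, 0.3],
    [0, 0, 0, 0.09, 0.02, 1.2, 0.3],
    [0, 0, 0, 0.09, 0.02, 1.7, 0.3],
    [0, 0, 0, 0.09, 0.02, 1.7, 0.3],
  ],
)

```text
time_s: 12.2
eef_pos: [0.5689, -0.1936, 0.0637]
ee_rot: [0.052, 0.999, 0.0, -0.0]
contact_force: [-0.1, 0.2, -1.9]
width: 0.498
grip_force: 71.8
```

```bash
python3 tool.py .5697 -.1935 .06
```

```text
tcp [ 0.5689 -0.1936  0.0637] yaw y-axis 84.03 t 12.2 F [-0.1  0.2 -1.9] grip 71.8022632598877 0.49774987684829053 q [-0.46  0.49 -0.17  0.92 -0.   -0.36]
shift cm [-0.08  0.02  0.37]
```

Emit:
servo_tool(
  rows=[
    [0, 0, 0, 0, 0, 0.2, 0.3],
    [0, 0, 0, 0, 0, 0.4, 0.3],
    [0, 0, 0, 0, 0, 0.6, 0.3],
    [0, 0, 0, 0, 0, 0.6, 0.3],
  ],
  force=110,
)

```text
time_s: 12.7
eef_pos: [0.5693, -0.1938, 0.0584]
ee_rot: [0.052, 0.999, -0.0, 0.0]
contact_force: [-1.1, -0.3, 4.2]
width: 0.495
grip_force: 115.4
```

Emit:
servo_tool(
  rows=[
    [0, 0, 0, 0, 0, 0.2, 0.3],
    [0, 0, 0, 0, 0, 0.4, 0.3],
    [0, 0, 0, 0, 0, 0.45, 0.3],
    [0, 0, 0, 0, 0, 0.45, 0.3],
  ],
)

```text
time_s: 13.2
eef_pos: [0.5693, -0.1938, 0.0545]
ee_rot: [0.052, 0.999, -0.0, 0.0]
contact_force: [-3.6, 1.4, 14.8]
width: 0.493
grip_force: 117.3
```

Emit:
servo_tool(
  rows=[
    [0, 0, 0, 0, 0, 0.08, 0.3],
    [0, 0, 0, 0, 0, 0.08, 0.3],
    [0, 0, 0, 0, 0, 0.08, 0.3],
    [0, 0, 0, 0, 0, 0.08, 0.3],
  ],
)

```text
time_s: 13.7
eef_pos: [0.5693, -0.1938, 0.0545]
ee_rot: [0.052, 0.999, -0.0, 0.001]
contact_force: [-7.1, 3.4, 26.9]
width: 0.489
grip_force: 118.7
```

```bash
python3 tool.py .5697 -.1935 .0543;  python3 - <<'E'
from h import *
im=cams.get_image("wrist")[...,::-1];s=cams.get_image("side")[...,::-1]
cv2.imwrite("pics/c8.png",np.hstack([cv2.resize(im[100:340,200:440],(480,480)),cv2.resize(s[260:380,330:410],(320,480))]))
E
```

```text
tcp [ 0.5693 -0.1938  0.0545] yaw y-axis 84.03 t 13.7 F [-7.1  3.4 26.9] grip 118.74618530273438 0.48923160389711434 q [-0.46  0.49 -0.18  0.89 -0.   -0.36]
shift cm [-0.04  0.04  0.02]
```

View pics/c8.png

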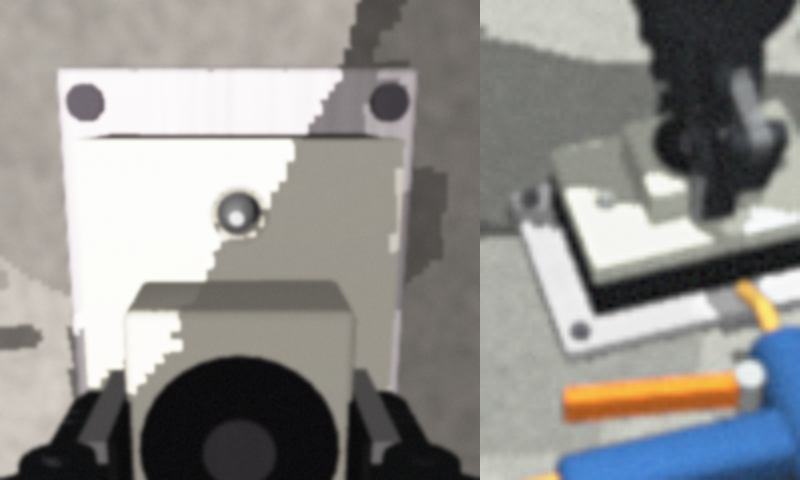

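```bash
python3 tool.py .5697 -.1935 .0543; python3 -c "
from bench import env;print(env.hand_in())"
```

```text
tcp [ 0.5693 -0.1938  0.0545] yaw y-axis 84.03 t 13.8 F [-8.4  3.8 26.9] grip 118.74575972557068 0.4890123134127144 q [-0.46  0.49 -0.18  0.89 -0.   -0.36]
shift cm [-0.04  0.04  0.02]
the job is handed in; nothing more can be done
None
```

I squeezed the blue air gun's trigger fully and let it spring back, then set the white upper half on both dowels and pressed it flush. I handed the job in at about 14 s, still holding the pair with about 27 N; hand-in returned no verdict.

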